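Clip a marker clip onto a picking bin

TASK

Mark the grey picking bin as taken: squeeze the broad spring clip open by its two handles, lift it off the parking rail, lower it with its jaws held open astride the bin's low front wall, about in the middle of that wall, and let it close there, upright. Leave the narrow clip parked on the rail.

Things in the scene. Friction and masses are not known exactly. Their poses are not given: they have to be found in the camera images.
- broad_clip_pin (a point): Hinge pin centre of the broad black spring clip, jaws down: 44 mm wide along the pin, 91 mm tall. x = line along which handles and jaws open, y = along pin and gripped edge, z up. Handles: two 8 mm bars along y, 35 mm long, 42 mm above the pin, 52 mm over their outsides at rest. Jaw tips 45 mm below the pin, rubber pads' centres 39 mm below; clear between the jaws up to 6 mm below it. 70 g.
- broad_clip_jaw (a joint): Angle of each jaw of the broad clip, rad: 0 closed on the rail or bin wall, 0.32 fully open. Squeezing the handles together (about 12 N) to their stop, 23 mm over their outsides, opens the jaw tips to 33 mm, 42 mm below the pin; the handles then lie 5 mm higher above the pin. Let go, the spring shuts the pads with about 7 N.
- narrow_clip_pin (a point): Hinge pin centre of the narrow clip, to be left alone: 20 mm wide, else shaped like the broad one, same axes. Both are parked about 80 mm apart, in either order, on a fixed aluminium rail: upright strip 5 mm thick, 150 mm long, top edge 55 mm above the bench, pins 25 mm above that edge, jaw tips 27 mm above the rail's foot.
- bin_edge (a point): Middle of the top edge of the low front wall (60 mm tall, 4 mm thick) of the grey picking bin, mid-thickness. x = into the bin across that wall, y = along the wall, z up. The bin is fixed, 120 mm deep, 150 mm wide; its front faces roughly the robot; back and rear sides are 100 mm tall. A loose label roll 60 mm tall stands in its rear.
Not all that is in view belongs to the job. Leave any green look-alike of the part that bears broad_clip_pin alone.

How it is judged:
By the outcome, as a careful person would: the job done as asked, in the order asked, and still so for the second after the job is handed in, with the robot touching nothing.
It also fails if it takes over 35 s, if anything falls off the work surface, if the arm or the gripper's body presses on something with over 40 N, if the wrist force passes 120 N, or if a joint passes its speed limit or range.

ROBOT

A 6-joint arm with a two-finger parallel gripper is mounted at the origin on a cart in front of the work surface, level with it; the furniture and walls round the work are solid. World frame = base frame: x ahead of the robot, y to its left, z up, the work surface at z = 0. Lengths are in m, angles in rad, forces in N, time in s.
With the tool pointing down it reaches from about 0.35 to 0.975 m from the base axis. Payload 4.9 kg.
Tool frame: the origin (TCP) lies at the very end of the fingers, on their centre line; the grasp point (between the pads) lies 19 mm behind it; z points along the fingers, y is the line along which they close (so a half turn about z gives the same grasp; the last joint's range is limited). The gripper opens to 85 mm and grips with 20 to 120 N. Pads are 22 mm wide; open, the fingers measure 114 mm over their backs; the gripper's body (76 mm by 85 mm) begins 54 mm behind the grasp point. The pads swing forward as they close: fully open they stand 13 mm farther back than shut.
Start: joints at [-1.28, 0.053, 1.613, -0, 1.476, -0.119], TCP at [0.249, -0.573, 0.231] pointing down, gripper open.
Joint ranges: [-3.01, 3.01], [-1.01, 2.22], [0.06, 2.58], [-1.02, 4.17], [0.09, 2.62], [-3.14, 3.14]. Speed limits (rad/s): [2.57, 2.57, 3.14, 3.14, 3.14, 3.14].

INTERFACE

Orientations are given as a rotation vector (axis times angle).
In Python, from station import get_obs, get_image, finish_job gives the robot as it stands. The module is installed in compiled form; this text tells all that it offers.
- The arm moves only by the tool carry_out, never from a script. Its argument "rows" is a list of rows, each a list of 7 numbers: the turn, a rotation vector about the tool's x, y, z as a fraction of full scale, then the shift along the tool's x, y, z as a fraction of full scale, then the closure, from -1 (fully open) to 1 (shut). A call has 1 to 5 rows; each row is the pose to reach, as a shift and turn from the pose commanded when the call began, along the tool's axes at that moment, turning the shorter way round; what a row does not reach only later rows make up. Full scale, the value 1, is 300 mm for a shift and pi rad for a turn. A row lasts 1/10 s, in which the tool goes at most 50 mm and 8.59 degrees, less where a joint would pass 70% of its speed; a pose out of reach is approached as far as the arm can. A call with a number of a shift or a turn outside -1 to 1 is refused whole. A call with a gripper value outside its range is refused whole. The fingers move at their own pace and stop on an object; "force" is the grip in N (left out, the last holds). Time passes only in rows, so rows that repeat a pose let the fingers close. It gives the time, the measured TCP pose, the force, the opening and the grip force at its end, in the units of the state.
- get_obs(): the state, without advancing time (a new reading comes with each control period).
- get_image(name): name is "side" or "top"; returns a dict with "img" (400x640x3 uint8, blue, green, red), "mtx" (3x3 intrinsics, pixels), "R" (3x3) and "t" (3): a world point X has camera coordinates R X + t. Camera axes: x right, y down, z forward; pixel columns grow to the right and rows downward; lengths in m; the calibration is good to about 2 mm. A picture is of the moment at which its call begins. There is no depth.
- finish_job(): hands the job in; it is judged then, once.
The state is a dict: "t": time; "q": joint angles; "dq": joint speeds; "effort": joint torques, N m; "tool_pos": TCP position; "tool_rot": TCP orientation; "contact_force": force on the tool from outside, world axes, zero at the start; "wrist_torque": the same for the moment, N m; "opening": finger opening in m; "grip_force": force on a finger pad.
Only numpy, scipy, OpenCV 4.12 (cv2) and the standard library are available. Lean on these libraries where they do the work, as an engineer would, in place of code of your own. Each camera call takes 0.05 s, during which the arm holds its last target. There are 200 camera calls.

## Working session

There is one attempt and no reset: what is moved stays moved. The work goes in short steps, Python scripts to look and compute and a tool call to move; the robot and the scene stay as the last step left them, time stands still between calls to the robot, and variables do not carry over. Pictures are saved under pics/ and viewed, at most 10 in all, crops included, and the job is handed in when it is done.

Besides the shell and the picture viewer there is one more tool, called after "Emit:" by a JSON object that holds its "api" and its "payload". carry_out: Moves the arm, as the interface text tells. Shift numbers are shares of 300 mm and turn numbers shares of pi rad, none past 1 either way. Its arguments: {"type":"object","properties":{"rows":{"type":"array"},"force":{"type":"number"}},"required":["rows"]}

```bash
mkdir -p pics; cat > h.py <<'E'
import numpy as np, cv2
from station import *
def snap(n,f):
    d=get_image(n); cv2.imwrite('pics/'+f,d['img']); np.savez(f'{n}.npz',**d); return d
def ray(d,u,v):
    m,R,t=[np.array(d[k],float) for k in('mtx','R','t')]
    return -R.T@t, R.T@np.linalg.inv(m)@np.array([u,v,1.])
def onz(d,u,v,z):
    c,r=ray(d,u,v); return c+r*(z-c[2])/r[2]
def tri(d1,p1,d2,p2):
    c1,r1=ray(d1,*p1);c2,r2=ray(d2,*p2)
    s=np.linalg.lstsq(np.c_[r1,-r2],c2-c1,rcond=None)[0]
    a,b=c1+s[0]*r1,c2+s[1]*r2; return (a+b)/2,np.linalg.norm(a-b)
def proj(d,X):
    p=d['mtx']@(d['R']@np.array(X)+d['t']); return p[:2]/p[2]
E
python3 -c "
from h import *
for n in('side','top'):
    d=snap(n,n+'0.png'); print(n,-d['R'].T@d['t'],d['R'][2])
print(get_obs())"
```

```text
side [0.41714682 0.60473281 0.45830159] [ 0.10249291 -0.87983332 -0.4640997 ]
top [ 0.36910327 -0.11693952  0.9279673 ] [ 0.16535339 -0.04811164 -0.98506016]
{'t': 0.1, 'q': array([-1.28000005e+00,  5.32782386e-02,  1.61421353e+00, -1.88518703e-05,
        1.47599629e+00, -1.18979877e-01]), 'dq': array([ 0.00069506, -0.00202133, -0.00077949,  0.00019103, -0.00033341,
       -0.00053835]), 'effort': array([ 9.31795876e-04, -3.94906032e+01, -3.71362424e+01, -6.03194917e-05,
        3.88646673e-03, -1.30751746e-05]), 'tool_pos': array([ 0.24883998, -0.57268647,  0.23015982]), 'tool_rot': array([-3.07403443e+00, -6.38799715e-01,  2.84656271e-04]), 'contact_force': array([-1.47858816,  0.13969622,  0.22204951]), 'wrist_torque': array([ 0.01427786,  0.00162317, -0.00827617]), 'grip_force': 0.0, 'opening': 0.08509045187639612}
```

View pics/side0.png

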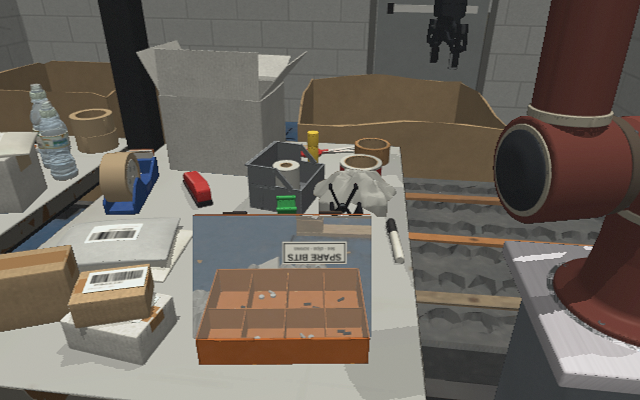

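View pics/top0.png

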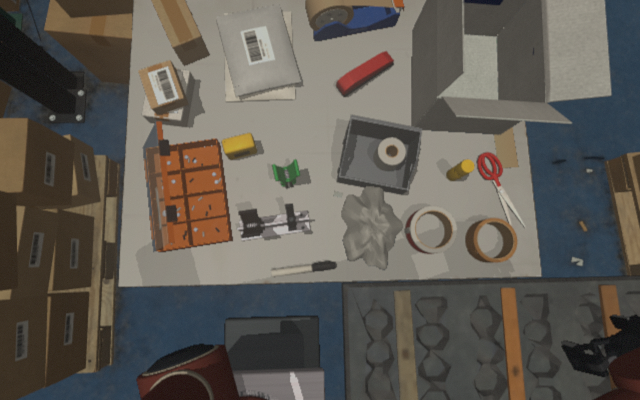

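```bash
python3 -c "
from h import *
a=cv2.imread('pics/top0.png')[105:255,225:435]; cv2.imwrite('pics/c1.png',cv2.resize(a,None,fx=3.8,fy=3.8,interpolation=cv2.INTER_CUBIC))
a=cv2.imread('pics/side0.png')[120:230,230:400]; cv2.imwrite('pics/c2.png',cv2.resize(a,None,fx=4.6,fy=4.6,interpolation=cv2.INTER_CUBIC))"
```

```text
(no output)
```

View pics/c1.png

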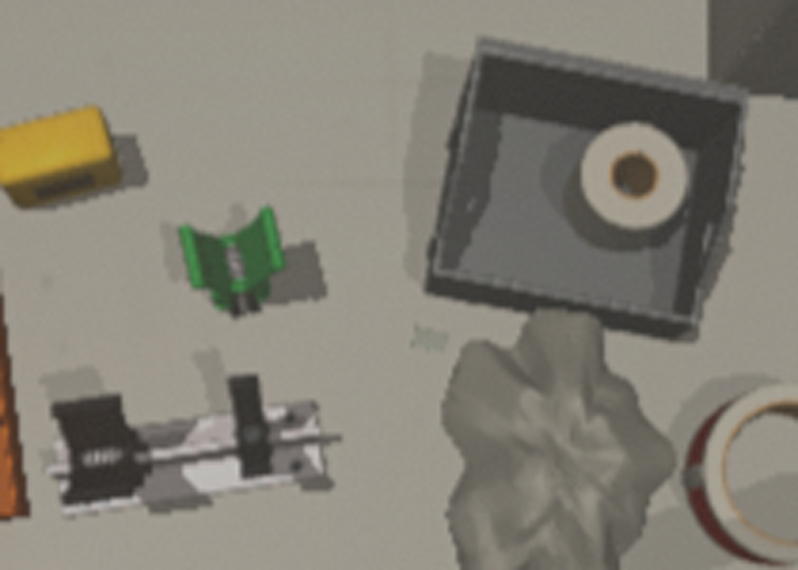

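View pics/c2.png

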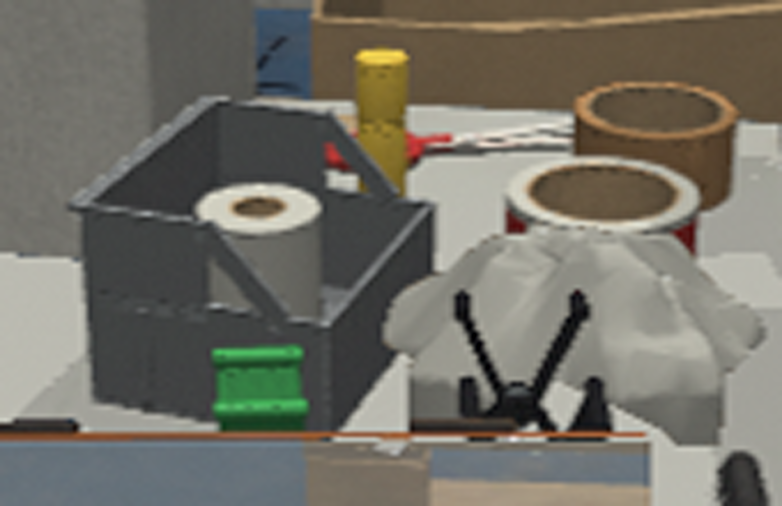

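```bash
cat > m.py <<'E'
from h import *
T=dict(np.load('top.npz'));S=dict(np.load('side.npz'))
tp=lambda u,v:(225+(u+.5)/3.8-.5,105+(v+.5)/3.8-.5)
sp=lambda u,v:(230+(u+.5)/4.6-.5,120+(v+.5)/4.6-.5)
np.set_printoptions(precision=4,suppress=True)
for n,p,z in [('railL',(50,470),.055),('railR',(340,437),.055),
 ('rearh a',(52,407),.126),('rearh b',(121,399),.126),('fronth a',(68,503),.122),('fronth b',(138,492),.122),('nar rear',(243,377),.126),('nar front',(257,476),.122),
 ('binL',(433,272),.06),('binR',(696,324),.06),('binBL',(480,40),.1),('binBR',(747,97),.1)]:
    print(n,onz(T,*tp(*p),z))
print(tri(T,tp(433,272),S,sp(330,325)),tri(T,tp(696,324),S,sp(432,205)))
for p in((460,300),(580,300)): # narrow/broad handle seen from the side
  c,r=ray(S,*sp(*p)); X=c+r*(.122-c[2])/r[2]; print('side handle z.122',X)
# paper top: cast side ray for its top at paper's y
for p in((520,235),(620,235),(400,310)):
  c,r=ray(S,*sp(*p))
  for y in(-.2,-.23,-.26): print('paper',y,c+r*(y-c[1])/r[1])
for p in((550,312),(450,400),(670,455)): print('paper top px z.04',onz(T,*tp(*p),.04))
E
python3 m.py
```

```text
railL [0.4429 0.0098 0.055 ]
railR [ 0.4578 -0.1466  0.055 ]
rearh a [ 0.4682 -0.0013  0.126 ]
rearh b [ 0.4716 -0.0354  0.126 ]
fronth a [ 0.4207 -0.0089  0.122 ]
fronth b [ 0.4255 -0.0434  0.122 ]
nar rear [ 0.4817 -0.0962  0.126 ]
nar front [ 0.4322 -0.1025  0.122 ]
binL [ 0.5476 -0.1997  0.06  ]
binR [ 0.5162 -0.3447  0.06  ]
binBL [ 0.6669 -0.2253  0.1   ]
binBR [ 0.6336 -0.3694  0.1   ]
(array([ 0.5485, -0.1998,  0.0588]), np.float64(0.0013980553256528743)) (array([ 0.5187, -0.3455,  0.0569]), np.float64(0.0038992429610307873))
side handle z.122 [ 0.4828 -0.1009  0.122 ]
side handle z.122 [ 0.4375 -0.1072  0.122 ]
paper -0.2 [ 0.467 -0.2    0.107]
paper -0.23 [ 0.4688 -0.23    0.0939]
paper -0.26 [ 0.4707 -0.26    0.0808]
paper -0.2 [ 0.4247 -0.2     0.1096]
paper -0.23 [ 0.425  -0.23    0.0966]
paper -0.26 [ 0.4252 -0.26    0.0836]
paper -0.2 [ 0.5182 -0.2     0.0682]
paper -0.23 [ 0.522  -0.23    0.0537]
paper -0.26 [ 0.5258 -0.26    0.0391]
paper top px z.04 [ 0.5277 -0.2671  0.04  ]
paper top px z.04 [ 0.4788 -0.2089  0.04  ]
paper top px z.04 [ 0.4457 -0.3309  0.04  ]
```

```bash
cat > p.py <<'E'
from h import *
T=dict(np.load('top.npz'));S=dict(np.load('side.npz'))
m=np.array([.532,-.272,0]);ex=np.array([.977,-.212,0]);ey=np.array([.212,.977,0])
a=cv2.imread('pics/side0.png')[120:230,230:400]; b=cv2.imread('pics/top0.png')[105:255,225:435]
a=cv2.resize(a,None,fx=4.6,fy=4.6); b=cv2.resize(b,None,fx=3.8,fy=3.8)
for dx,z,c in((-20,.041,(0,0,255)),(-8,.04,(0,255,0)),(-16,.06,(255,0,0)),(0,.06,(0,255,255))):
  q=[m+ex*dx/1e3+ey*y+[0,0,z] for y in(-.022,.022)]
  for im,C,o,f in((a,S,(230,120),4.6),(b,T,(225,105),3.8)):
    P=[tuple(int(k) for k in ((proj(C,X)-o)+.5)*f) for X in q]
    cv2.line(im,*P,c,2)
cv2.imwrite('pics/c3.png',np.vstack([a[100:400,200:600],b[150:450,400:800][:, :398] if 0 else cv2.resize(b[150:450,398:798],(400,300))]))
E
python3 p.py
```

```text
(no output)
```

View pics/c3.png

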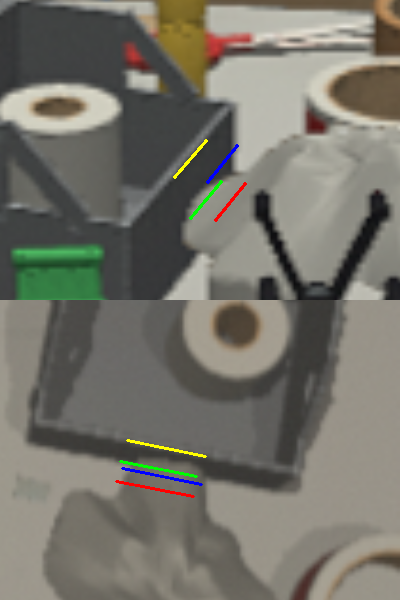

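The grey bin's low front wall runs between crop pixels (433,272) and (696,324). The broad clip is on the rail's left end. The narrow one is on the right at about (250,430), and a crumpled grey wad sits near the middle of the wall.

```bash
cat >> h.py <<'E'
from scipy.spatial.transform import Rotation as Ro
def go(pos,yaw,state=None):
    "row from current pose to pos, tool down with tool y at yaw deg (world)"
    o=get_obs(); R0=Ro.from_rotvec(o['tool_rot']); y=np.deg2rad(yaw)
    Y=np.array([np.cos(y),np.sin(y),0]);Z=np.array([0,0,-1.]);Rt=Ro.from_matrix(np.c_[np.cross(Y,Z),Y,Z])
    r=(R0.inv()*Rt).as_rotvec()/np.pi; s=R0.inv().apply(np.array(pos)-o['tool_pos'])/.3
    print('t',round(o['t'],2),'turn',r.round(4),'shift',s.round(4))
E
python3 -c "
from h import *
go([.446,-.022,.2],5.4)"
```

```text
t 0.1 turn [-0.0005 -0.0004 -0.3996] shift [ 1.3341 -1.4216  0.1035]
```

Emit:
{"api": "carry_out", "payload": {"rows": [[0, 0, -0.22, 0.55, -0.59, 0.0, -1], [0, 0, -0.22, 0.55, -0.59, 0.0, -1], [0, 0, -0.22, 0.55, -0.59, 0.0, -1], [0, 0, -0.22, 0.55, -0.59, 0.0, -1], [0, 0, -0.22, 0.55, -0.59, 0.0, -1]], "force": 30}}

```text
t: 0.6
tool_pos: [0.33, -0.3427, 0.2306]
tool_rot: [-2.673, -1.649, -0.001]
contact_force: [1.1, 0.6, 0.3]
opening: 0.0852
grip_force: 0.0
```

```bash
python3 -c "
from h import *
print(get_obs()['tool_pos']);go([.446,-.022,.2],5.4)"
```

```text
[ 0.33003714 -0.34267093  0.23061737]
t 0.6 turn [-1.00e-04 -3.00e-04 -1.78e-01] shift [ 1.1287 -0.1337  0.1031]
```

Emit:
{"api": "carry_out", "payload": {"rows": [[0, 0, -0.17, 0.9, -0.11, 0.0, -1], [0, 0, -0.17, 0.9, -0.11, 0.0, -1], [0, 0, -0.17, 0.9, -0.11, 0.0, -1], [0, 0, -0.17, 0.9, -0.11, 0.0, -1], [0, 0, -0.17, 0.9, -0.11, 0.0, -1]]}}

```text
t: 1.1
tool_pos: [0.4151, -0.1081, 0.2311]
tool_rot: [2.148, 2.292, 0.0]
contact_force: [1.4, 0.6, 0.4]
opening: 0.0854
grip_force: 0.0
```

```bash
python3 -c "
from h import *
print(get_obs()['tool_pos']);go([.446,-.022,.2],5.4)"
```

```text
[ 0.41514155 -0.10811946  0.23105845]
t 1.1 turn [ 0.0001  0.     -0.0092] shift [0.2798 0.1213 0.1035]
```

Emit:
{"api": "carry_out", "payload": {"rows": [[0, 0, -0.01, 0.27, 0.12, 0.1, -1], [0, 0, -0.01, 0.27, 0.12, 0.1, -1], [0, 0, -0.01, 0.27, 0.12, 0.1, -1], [0, 0, -0.01, 0.27, 0.12, 0.1, -1]]}}

```text
t: 1.5
tool_pos: [0.4454, -0.0262, 0.2004]
tool_rot: [-2.109, -2.327, 0.002]
contact_force: [0.1, 0.1, -0.2]
opening: 0.0854
grip_force: 0.0
```

```bash
python3 -c "
from h import *
print(get_obs()['tool_pos'],get_obs()['contact_force']);go([.446,-.022,.101],5.4)
a=snap('top','t1.png')['img'][120:260,200:400]
b=snap('side','s1.png')['img'][60:260,230:430]
cv2.imwrite('pics/c4.png',np.hstack([cv2.resize(a,(571,400)),cv2.resize(b,(400,400))])[:, :971][:, :])
c=cv2.imread('pics/c4.png');cv2.imwrite('pics/c4.png',cv2.resize(c,(800,330)))"
```

```text
[ 0.44540485 -0.02615777  0.20043155] [ 0.09116056  0.05741726 -0.18963732]
t 1.5 turn [-0.0006 -0.      0.0012] shift [0.0136 0.004  0.3314]
```

View pics/c4.png

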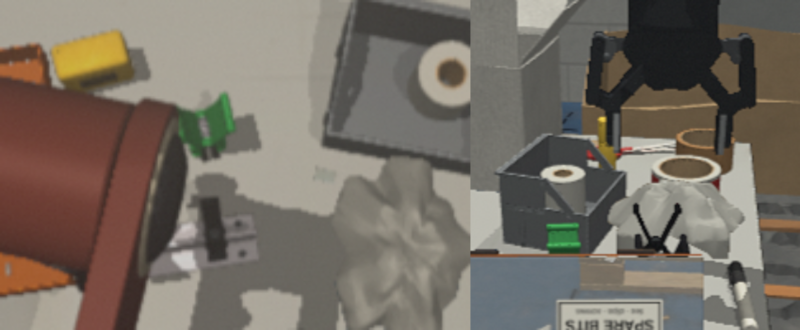

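```bash
python3 -c "
from h import *
S=dict(np.load('side.npz'))
for X in([.47,-.0185,.126],[.423,-.0255,.126],[.446,-.022,.126]):
  p=proj(S,X);print(p,((p-[230,120])+.5)*4.6-.5)
c,r=ray(S,230+530/4.6,120+385/4.6);print(c+r*(-.022-c[1])/r[1])"
```

```text
[332.42983067 205.18491939] [472.97722107 393.65062919]
[362.38990877 205.02033832] [610.79358033 392.89355625]
[347.73967817 205.1226886 ] [543.40251959 393.36436756]
[ 0.45007579 -0.022       0.12826128]
```

Emit:
{"api": "carry_out", "payload": {"rows": [[0, 0, 0, 0.012, 0.01, 0.2, -1], [0, 0, 0, 0.012, 0.01, 0.33, -1], [0, 0, 0, 0.012, 0.01, 0.33, -1], [0, 0, 0, 0.012, 0.01, 0.33, -1]]}}

```text
t: 2.0
tool_pos: [0.4482, -0.0242, 0.1027]
tool_rot: [-2.115, -2.322, 0.001]
contact_force: [1.0, -0.4, 1.0]
opening: 0.0854
grip_force: 0.0
```

Emit:
{"api": "carry_out", "payload": {"rows": [[0, 0, 0, 0, 0, 0, 1], [0, 0, 0, 0, 0, 0, 1], [0, 0, 0, 0, 0, 0, 1], [0, 0, 0, 0, 0, 0, 1], [0, 0, 0, 0, 0, 0, 1]]}}

```text
t: 2.5
tool_pos: [0.4487, -0.0231, 0.1028]
tool_rot: [2.112, 2.325, 0.001]
contact_force: [-0.1, -0.1, -1.5]
opening: 0.021
grip_force: 31.3
```

Emit:
{"api": "carry_out", "payload": {"rows": [[0, 0, 0, 0, 0, 0, 1], [0, 0, 0, 0, 0, -0.05, 1], [0, 0, 0, 0, 0, -0.15, 1], [0, 0, 0, 0, 0, -0.3, 1], [0, 0, 0, 0, 0, -0.4, 1]]}}

```text
t: 3.0
tool_pos: [0.449, -0.0232, 0.225]
tool_rot: [2.111, 2.324, 0.002]
contact_force: [0.7, 0.8, -0.7]
opening: 0.0209
grip_force: 31.4
```

```bash
python3 -c "
from h import *
print(get_obs()['tool_pos'],get_obs()['contact_force'],get_obs()['opening'])
b=snap('side','s2.png')['img'][60:240,250:430]
cv2.imwrite('pics/c5.png',cv2.resize(b,(590,590),interpolation=cv2.INTER_CUBIC))"
```

```text
[ 0.44903254 -0.02318274  0.22501209] [ 0.6695533   0.81709846 -0.6813392 ] 0.020930900869830703
```

View pics/c5.png

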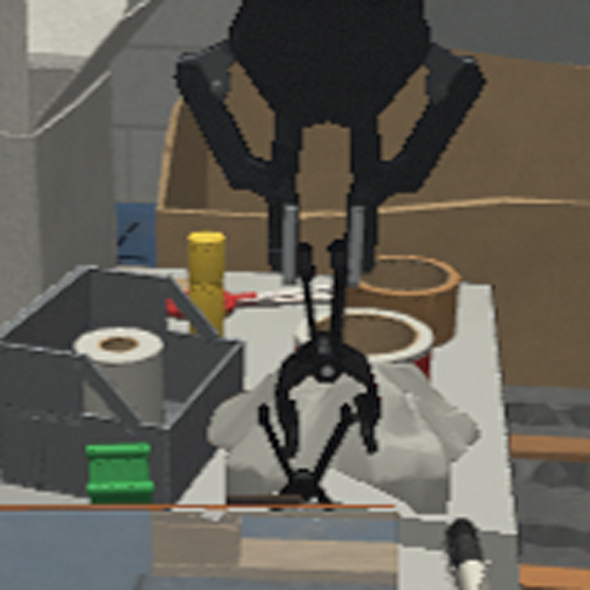

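```bash
python3 -c "
from h import *
S=dict(np.load('side.npz'));T=dict(np.load('top.npz'))
for t in((443,98),(412,127),(467,100)):
  print(t,[onz(T,*t,z).round(3) for z in(0,.15,.25,.3)])
c,r=ray(S,349.2,173.2);print('pin',c+r*(-.001-c[1])/r[1])
print(tri(T,(443,98),S,(288,80)))
go([.534,-.272,.225],-12.2)"
```

```text
(443, 98) [array([ 0.743, -0.456,  0.   ]), array([ 0.683, -0.402,  0.15 ]), array([ 0.642, -0.365,  0.25 ]), array([ 0.622, -0.347,  0.3  ])]
(412, 127) [array([ 0.673, -0.379,  0.   ]), array([ 0.624, -0.336,  0.15 ]), array([ 0.591, -0.308,  0.25 ]), array([ 0.575, -0.294,  0.3  ])]
(467, 100) [array([ 0.738, -0.513,  0.   ]), array([ 0.678, -0.449,  0.15 ]), array([ 0.639, -0.407,  0.25 ]), array([ 0.619, -0.385,  0.3  ])]
pin [ 0.44485831 -0.001       0.19044853]
(array([ 0.62186144, -0.36531117,  0.24805849]), np.float64(0.039921101397426974))
t 3.05 turn [0.0035 0.0006 0.0983] shift [-0.8501  0.1942  0.0238]
```

Emit:
{"api": "carry_out", "payload": {"rows": [[0, 0, 0.05, -0.12, 0.03, 0, 1], [0, 0, 0.1, -0.28, 0.06, 0, 1], [0, 0, 0.1, -0.44, 0.1, 0, 1], [0, 0, 0.1, -0.6, 0.14, 0, 1], [0, 0, 0.1, -0.72, 0.17, 0, 1]]}}

```text
t: 3.55
tool_pos: [0.5202, -0.2359, 0.2217]
tool_rot: [-2.452, -1.964, 0.001]
contact_force: [0.7, 0.4, -0.3]
opening: 0.0211
grip_force: 31.4
```

```bash
python3 -c "
from h import *
print(get_obs()['tool_pos'],get_obs()['contact_force'],get_obs()['opening'])
go([.534,-.272,.165],-12.2)"
```

```text
[ 0.5202044  -0.23588043  0.22165145] [ 0.71092868  0.44670232 -0.2829557 ] 0.021145219873200935
t 3.55 turn [-0.0001  0.     -0.0022] shift [-0.1075  0.0712  0.1888]
```

Emit:
{"api": "carry_out", "payload": {"rows": [[0, 0, 0, -0.1, 0.06, 0.0, 1], [0, 0, 0, -0.1, 0.07, 0.1, 1], [0, 0, 0, -0.1, 0.07, 0.19, 1], [0, 0, 0, -0.1, 0.07, 0.19, 1]]}}

```text
t: 3.95
tool_pos: [0.5311, -0.2656, 0.1595]
tool_rot: [-2.443, -1.959, 0.005]
contact_force: [0.1, 0.1, -1.8]
opening: 0.0213
grip_force: 31.4
```

```bash
python3 -c "
from h import *
print(get_obs()['tool_pos'],get_obs()['contact_force'],get_obs()['opening'])
a=snap('top','t3.png')['img'][100:240,300:460]
b=snap('side','s3.png')['img'][90:230,240:400]
cv2.imwrite('pics/c6.png',np.hstack([cv2.resize(x,(400,350),interpolation=cv2.INTER_CUBIC) for x in(a,b)]))
go([.534,-.272,.113],-12.2)"
```

```text
[ 0.53114943 -0.26562724  0.15953303] [ 0.07971522  0.10383998 -1.83309132] 0.0212644224791192
t 4.05 turn [-0.0005 -0.0002 -0.0017] shift [-0.0168  0.0056  0.1722]
```

View pics/c6.png

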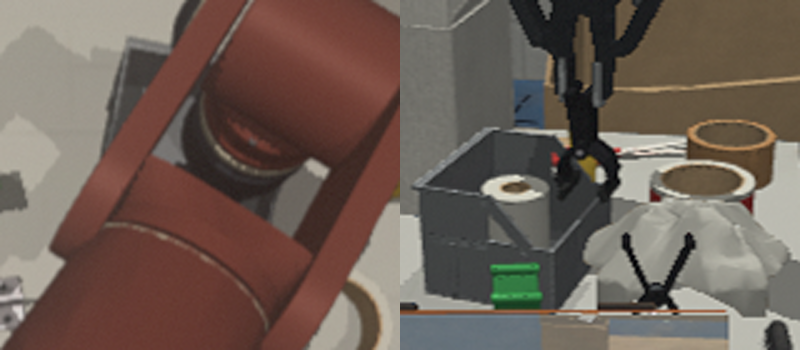

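```bash
python3 -c "
from h import *
S=dict(np.load('side.npz'))
m=np.array([.532,-.272,0]);ex=np.array([.977,-.212,0]);ey=np.array([.212,.977,0])
for n,u,v in(('L',562,195),('R',612,197),('mid',587,196)):
  c,r=ray(S,240+(u-400)/2.5,90+v/2.5)
  # near end plane: along wall +.022 of TCP
  P0=np.array([.531,-.2656,0])+ey*.022; X=c+r*((P0-c)@ey)/(r@ey); print(n,X,(X-m)@ex,(X-m)@ey)
o=get_obs();print((o['tool_pos']-m)@ex,(o['tool_pos']-m)@ey)"
```

```text
L [ 0.54911002 -0.24702366  0.08778094] 0.011421504773753838 0.02802920600000009
R [ 0.50611579 -0.23769431  0.09254635] -0.03256167836376027 0.028029206000000046
mid [ 0.52744108 -0.2423217   0.09018269] -0.010745864413802562 0.028029206000000043
0.00037577249004520376 0.0054477798492785
```

```bash
python3 -c "
from h import *
a=cv2.imread('pics/s3.png').astype(int);b=cv2.imread('pics/s0.png' if 0 else 'pics/side0.png').astype(int)
d=(abs(a-b).sum(2)>35)
for v in range(118,176,2):
  print(v,''.join('#' if x else '.' for x in d[v,292:345]))
S=dict(np.load('side.npz'));o=get_obs()['tool_pos']
R=Ro.from_rotvec(get_obs()['tool_rot']).as_matrix();print(R)
for dz in(.019,0,-.025,-.067):
  for s in(-1,0,1): print(dz,s,proj(S,o+[0,0,dz]+np.array([.212,.977,0])*.022+R[:,1]*s*.0165))"
```

```text
118 .........##########.....###########..................
120 ..........#.#######.....##########...................
122 ..........#.##.######...##########...................
124 .........#############.###########...................
126 .........############.############...................
128 ............#####################....................
130 ...........###################.......................
132 .............#################.......................
134 ..............##############.........................
136 ..............##############.........................
138 ...............#############.........................
140 ...............#############.........................
142 ................############.........................
144 ....######......############.........................
146 ...##.###.##.....##############......................
148 ....#.#####.##...################....................
150 ...####...##.######################..................
152 ..###..#....#######################..................
154 #..#.#.#..###########......#########................
[... 465 characters left out ...]

172 ........##.##..####....###......###########..........
174 ........###...####...###........########.............
[[ 2.16639453e-01  9.76250504e-01 -1.51699862e-03]
 [ 9.76251445e-01 -2.16638055e-01  1.03382847e-03]
 [ 6.80635933e-04 -1.70494013e-03 -9.99998315e-01]]
0.019 -1 [317.59480309 124.9983598 ]
0.019 0 [309.75872126 124.08830167]
0.019 1 [302.00708279 123.18805054]
0 -1 [317.53891835 134.21413569]
0 0 [309.78020854 133.26359491]
0 1 [302.10429036 132.32319715]
-0.025 -1 [317.46704805 146.0660383 ]
-0.025 0 [309.80784553 145.0648802 ]
-0.025 1 [302.22933413 144.07426949]
-0.067 -1 [317.3503744  165.30631956]
-0.067 0 [309.85271931 164.22645305]
-0.067 1 [302.43240217 163.15772531]
```

```bash
python3 -c "
from h import *
print(get_obs()['tool_pos']);go([.537,-.273,.113],-12.2)"
```

```text
[ 0.53352286 -0.26675442  0.16467109]
t 4.05 turn [-0.0005 -0.0002 -0.0017] shift [-0.0179  0.0161  0.1722]
```

Emit:
{"api": "carry_out", "payload": {"rows": [[0, 0, 0, -0.018, 0.016, 0.0, 1], [0, 0, 0, -0.018, 0.016, 0.03, 1], [0, 0, 0, -0.018, 0.016, 0.07, 1], [0, 0, 0, -0.018, 0.016, 0.1, 1], [0, 0, 0, -0.018, 0.016, 0.1, 1]]}}

```text
t: 4.55
tool_pos: [0.5361, -0.2725, 0.1326]
tool_rot: [-2.447, -1.963, 0.002]
contact_force: [0.6, -0.0, -1.2]
opening: 0.0213
grip_force: 31.4
```

Emit:
{"api": "carry_out", "payload": {"rows": [[0, 0, 0, 0, 0, 0.02, 1], [0, 0, 0, 0, 0, 0.045, 1], [0, 0, 0, 0, 0, 0.07, 1], [0, 0, 0, 0, 0, 0.07, 1], [0, 0, 0, 0, 0, 0.07, 1]]}}

```text
t: 5.05
tool_pos: [0.5372, -0.2733, 0.1139]
tool_rot: [-2.45, -1.966, 0.0]
contact_force: [0.4, 0.6, -0.4]
opening: 0.0215
grip_force: 31.4
```

```bash
python3 -c "
from h import *
o=get_obs();print(o['tool_pos'],o['contact_force'],o['wrist_torque'])
b=snap('side','s4.png')['img'][100:220,270:390]
cv2.imwrite('pics/c7.png',cv2.resize(b,(600,600),interpolation=cv2.INTER_CUBIC))"
```

```text
[ 0.53724734 -0.27332339  0.11391067] [ 0.43763283  0.57332034 -0.40125896] [ 0.01405716 -0.01727499 -0.04506557]
```

View pics/c7.png

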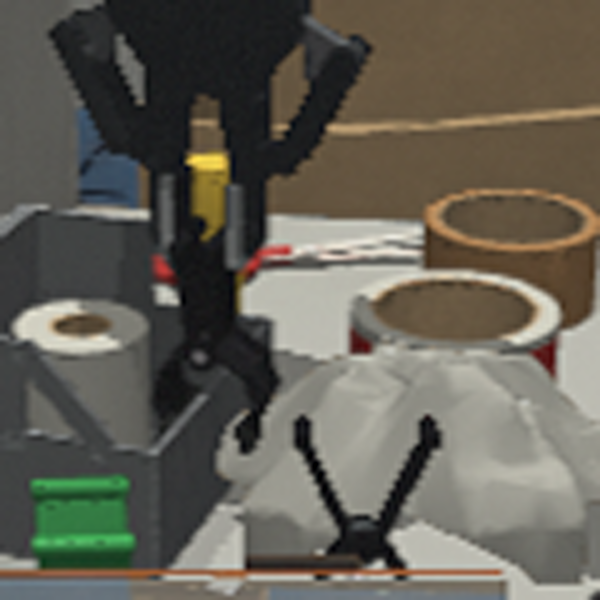

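```bash
python3 -c "
from h import *
S=dict(np.load('side.npz'));ex=np.array([.977,-.212,0]);ey=np.array([.212,.977,0]);m=np.array([.532,-.272,0])
for u,v in((202,358),(245,450),(200,225)):
  c,r=ray(S,270+u/5,100+v/5);X=c+r*((m+ey*.022-c)@ey)/(r@ey);print(X,(X-m)@ex)"
```

```text
[ 0.53784521 -0.25076231  0.0786514 ] 0.0012083827531150758
[ 0.51882887 -0.24663594  0.0388823 ] -0.018245370348954435
[ 0.53859713 -0.25092547  0.13770857] 0.0019775962525576994
```

Emit:
{"api": "carry_out", "payload": {"rows": [[0, 0, 0, 0, 0, 0, 0.35], [0, 0, 0, 0, 0, 0, 0.15], [0, 0, 0, 0, 0, 0, -0.1], [0, 0, 0, 0, 0, 0, -0.5], [0, 0, 0, 0, 0, 0, -1]]}}

```text
t: 5.6
tool_pos: [0.5375, -0.2735, 0.1145]
tool_rot: [2.45, 1.966, 0.0]
contact_force: [0.2, -0.3, -0.2]
opening: 0.0739
grip_force: 0.0
```

Emit:
{"api": "carry_out", "payload": {"rows": [[0, 0, 0, 0, 0, 0, -1], [0, 0, 0, 0, 0, 0, -1], [0, 0, 0, 0, 0, 0, -1]]}}

```text
t: 5.9
tool_pos: [0.5375, -0.2735, 0.1144]
tool_rot: [2.45, 1.966, 0.0]
contact_force: [0.1, -0.5, -0.2]
opening: 0.0856
grip_force: 0.0
```

Released. I'll retreat straight up, then back toward the robot so the top camera can see.

Emit:
{"api": "carry_out", "payload": {"rows": [[0, 0, 0, 0, 0, -0.05, -1], [0, 0, 0, 0, 0, -0.2, -1], [0, 0, 0, 0, 0, -0.36, -1], [0, 0, 0, 0, 0, -0.5, -1], [0, 0, 0, 0, 0, -0.5, -1]]}}

```text
t: 6.4
tool_pos: [0.5405, -0.2755, 0.2751]
tool_rot: [2.438, 1.956, 0.007]
contact_force: [0.5, -0.3, 1.4]
opening: 0.0853
grip_force: 0.0
```

Emit:
{"api": "carry_out", "payload": {"rows": [[0, 0, 0, -0.7, -0.4, 0, -1], [0, 0, 0, -0.7, -0.4, 0, -1], [0, 0, 0, -0.7, -0.4, 0, -1], [0, 0, 0, -0.7, -0.4, 0, -1], [0, 0, 0, -0.7, -0.4, 0, -1]]}}

```text
t: 6.9
tool_pos: [0.3729, -0.454, 0.2652]
tool_rot: [2.45, 1.964, -0.001]
contact_force: [0.3, -0.0, -0.6]
opening: 0.0854
grip_force: 0.0
```

```bash
python3 -c "
from h import *
o=get_obs();print(o['tool_pos'],o['contact_force'])
a=snap('top','t5.png')['img'][100:240,230:440]
b=snap('side','s5.png')['img'][120:230,270:390]
cv2.imwrite('pics/c8.png',np.hstack([cv2.resize(a,(450,300),interpolation=cv2.INTER_CUBIC),cv2.resize(b,(327,300),interpolation=cv2.INTER_CUBIC)]))"
```

```text
[ 0.37288661 -0.45398806  0.26523101] [ 0.31045777 -0.01678044 -0.55949109]
```

View pics/c8.png

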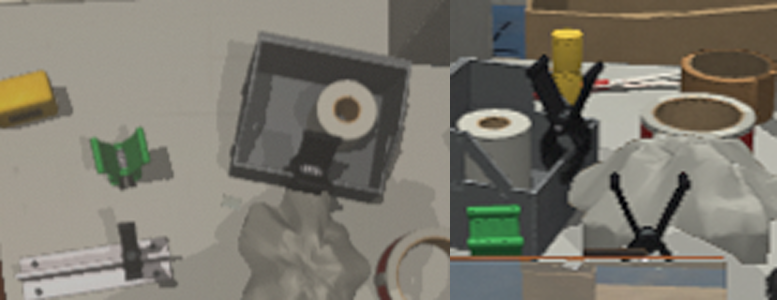

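Both views show the broad clip closed upright on the middle of the front wall, with its pin at about (310,170) in the top crop. The narrow clip is still on the rail at (130,250), and the robot is clear of everything.

```bash
python3 -c "
from h import *
print(finish_job())"
```

```text
the job is handed in; nothing more can be done
None
```

The broad clip is closed upright astride the middle of the grey bin's front wall, the narrow clip is still parked on the rail, and the job was handed in at about 7 s.

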